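Show the gauge ball to the camera in the inspection mirror

TASK

At the bottling bench, lift the grey hood of the mirror box back until it rests open on its stop. Then take the mirror by its yellow crank grip and tilt it until the white inspection camera would see the red ball of the level gauge in the middle of the mirror. Finish holding the mirror at that angle (it springs back if let go), without touching the mirror glass or the gauge, and leave the bottles and the cap tin where they are.

Things in the scene. Friction and masses are not known exactly. Their poses are not given: they have to be found in the camera images.
- station: Mirror box with camera post, fixed: grey plastic tray 165 (x) x 200 (y) mm, walls 35 mm high, turned about the vertical by up to 0.3 rad. Origin under the tray's centre. Its axes are 'the box's axes' below: x level, away from the robot; y level, towards the camera post; z up.
- mirror_centre (a point): Centre of the mirror's reflecting surface, on its tilting axle, which runs along the box's x axis. It is 30 mm to +x of the tray's centre and 45 mm above the table. Its axes are the box's axes. It does not move.
- mirror (a joint): Mirror tilt about the box's x axis (right-handed), rad, -0.6 to 0.6. 0: glass level, facing up; positive: glass turns to face the gauge (-y). A weak spring (0.05 to 0.13 N m) returns it to -0.6. The camera sees the ball mid-mirror when, in the box's y-z plane, the glass's normal halves the angle between the directions from mirror_centre to camera_lens and to gauge_ball.
- glass (a point): The mirror glass, pale blue, 80 x 80 x 5 mm on a black plate of 88 x 88 mm; origin in the middle of the reflecting surface. Must not be touched.
- crank_grip (a point): Yellow round bar along the box's x, 14 mm thick, 44 mm long, fixed to the mirror's crank. Origin: its centre, 81 mm to -x of mirror_centre; at tilt q, y = -65 sin q, z = 65 cos q mm from it. Crank arm (6 mm in x, 12 in y) is 24 mm to +x of the bar's centre; front end free. Pinched across y from above, the bar turns in the fingers: the hand need not tilt.
- hood (a joint): Angle of the grey hood over the mirror box (163 x 198 mm, top 135 mm above the table when closed, about 0.35 kg) about its level hinge at the box's far edge, rad: 0 closed, 1.4 open on its stop. Beyond about 1.1 it falls open by its own weight, below that it falls shut.
- hood_hinge (a point): Middle of the hood's hinge line, 35 mm above the table. The hinge runs along the box's y axis; this point is 50 mm to +x of mirror_centre.
- hood_grip (a point): On the hood's handle: a black round stub, 16 mm thick, sticking out 45 mm to -x from the middle of the closed hood's front; this point is on its axis, 30 mm out. Closed, it is 192 mm to -x of hood_hinge and 65 mm above it; it swings up with the hood. Pinched across y from above, it turns in the fingers: the hand need not tilt.
- camera_lens (a point): Centre of the lens of the white inspection camera (50 x 50 x 75 mm, black lens), which looks down at the mirror from a steel post (camera top 355 mm above the table) on the mirror box's +y side: fixed 200 mm to +y of mirror_centre and 220 mm above it.
- gauge_ball (a point): Centre of the red ball, 32 mm in diameter, on the upright rod of the level gauge, on the -y side of the mirror box, 240 to 340 mm from mirror_centre in y. The ball stays at its height, 75 to 255 mm above the table.
- gauge: The fixed level gauge, 310 mm high on a 70 mm square foot, with a white scale strip; origin under the middle of its foot. Not to be touched.
- sight_line (a point): Imaginary pointer at mirror_centre: its z axis is the direction in which the camera's line of sight leaves the middle of the mirror (it turns twice as fast as the mirror); its x axis is the box's x axis. The ball is mid-mirror when it lies on this z axis, seen along the box's x axis.
- bottle_a: Capped brown glass bottle with a red cap, 61 mm across, 200 mm high, loose, upright, beyond the camera post; origin under its middle.
- bottle_b: Capped brown glass bottle with a red cap, 61 mm across, 200 mm high, loose, upright, in front of the gauge; origin under its middle.
- cap_tin: Open blue tin, 84 mm across, 50 mm high, loose, in front of the camera post; origin under its middle.

How it is judged:
By the outcome, as a careful person would: the job done as asked, in the order asked, and still so for the second after the job is handed in, while the arm keeps its last pose, push and grip.
It also fails if it takes over 58 s, if anything falls off the work surface, if the arm or the gripper's body presses on something with over 40 N, if the wrist force passes 120 N, or if a joint passes its speed limit or range.

ROBOT

A 6-joint arm with a two-finger parallel gripper is mounted at the origin on the work surface. World frame = base frame: x ahead of the robot, y to its left, z up, the work surface at z = 0. Lengths are in mm, angles in rad, forces in N, time in s.
With the tool pointing down it reaches from about 275 to 750 mm from the base axis. Payload 10.2 kg.
Tool frame: the origin (TCP) lies between the finger pads; the fingertips stand 17 mm ahead of it and the grasp point (between the pads) lies 2 mm behind it; z points along the fingers, y is the line along which they close (so a half turn about z gives the same grasp; the last joint's range is limited). The gripper opens to 88 mm and grips with 3 to 60 N. Pads are 18 mm wide; open, the fingers measure 123 mm over their backs; the gripper's body (75 mm by 187 mm) begins 45 mm behind the grasp point.
Start: joints at [-1.443, 0.313, 1.498, -0, 1.331, -0.223], TCP at [180.403, -493.037, 255.72] pointing down, gripper open.
Joint ranges: [-2.94, 2.94], [-0.97, 2.17], [0.19, 2.56], [-1.23, 4.37], [0.02, 3.11], [-2.88, 2.88]. Speed limits (rad/s): [2.39, 2.39, 3.01, 3.14, 3.14, 3.14].

INTERFACE

Orientations are given as a unit quaternion [w, x, y, z].
In Python, from workcell import arm gives the robot as it stands.
- The arm moves only by the tool arm_command, never from a script. Its argument "motion" is a list of rows, each a list of 3 entries, a list of its own where there are three numbers: the shift along the world's x, y, z in mm, then the turn, a rotation vector about the world's x, y, z in degrees, then the opening, from 0 (shut) to 1 (fully open). A call has 1 to 12 rows; each row is the pose to reach, as a shift and turn from the pose commanded when the call began; what a row does not reach only later rows make up. A row lasts 1/8 s, in which the tool goes at most 62.5 mm and 10.7 degrees, less where a joint would pass 70% of its speed; a pose out of reach is approached as far as the arm can. A call with a gripper value outside its range is refused whole. The fingers move at their own pace and stop on an object; "force" is the grip in N (left out, the last holds). Time passes only in rows, so rows that repeat a pose let the fingers close. It gives the time, the measured TCP pose, the force, the opening and the grip force at its end, in the units of the state.
- arm.observe(): the state, without advancing time (a new reading comes with each control period).
- arm.capture(name): name is "side" or "top" or "wrist"; returns (picture, depth): 480x640x3 uint8, blue, green, red; 480x640 float32, mm along the optical axis (not along the pixel's ray), 0 where there is no reading.
- arm.calibration(name): a dict with "fx", "fy", "cx", "cy" (pixels), "dist_coeffs" ([k1, k2, p1, p2, k3] as OpenCV has them; the pictures are not rectified), "camera_from_world" (4x4, takes a point from world to camera coordinates); the wrist camera has in their place "tool_from_camera" (4x4, takes a point from camera to tool coordinates, whose origin is the TCP and whose axes are the flange's). Camera axes: x right, y down, z forward; pixel columns grow to the right and rows downward; lengths in mm; the calibration is good to about 2 mm. A picture is of the moment at which its call begins: read the wrist's pose just before it. calibration takes no time and is no camera call.
- arm.finish_job(): hands the job in; it is judged then, once.
The state is a dict: "time_s": time; "joint_pos": joint angles; "qvel": joint speeds; "effort": joint torques, N m; "eef_pos": TCP position; "orientation": TCP orientation; "force": force on the tool from outside, world axes, zero at the start; "ft_torque": the same for the moment, N m; "width": finger opening in mm; "grip_force": force on a finger pad.
Only numpy, scipy, OpenCV 4.12 (cv2) and the standard library are available. Lean on these libraries where they do the work, as an engineer would, in place of code of your own. Each camera call takes 0.05 s, during which the arm holds its last target. There are 200 camera calls.

## Working session

There is one attempt and no reset: what is moved stays moved. The work goes in short steps, Python scripts to look and compute and a tool call to move; the robot and the scene stay as the last step left them, time stands still between calls to the robot, and variables do not carry over. Pictures are saved under pics/ and viewed, at most 10 in all, crops included, and the job is handed in when it is done.

Besides the shell and the picture viewer there is one more tool, called after "Call:" by a JSON object that holds its "name" and its "arguments". arm_command: Moves the arm, as the interface text tells. Its arguments: {"type":"object","properties":{"motion":{"type":"array"},"force":{"type":"number"}},"required":["motion"]}

```bash
mkdir -p pics; cat > h.py <<'E'
import numpy as np, cv2
from workcell import arm
def ray(name,u,v,T=None):
    c=arm.calibration(name);K=np.array([[c['fx'],0,c['cx']],[0,c['fy'],c['cy']],[0,0,1.]])
    p=cv2.undistortPoints(np.array([[[u,v]]],float),K,np.array(c['dist_coeffs'],float))[0,0]
    W=np.linalg.inv(np.array(c['camera_from_world'])) if T is None else T
    return W[:3,3],W[:3,:3]@np.array([p[0],p[1],1.])
def onz(name,u,v,z,T=None):
    o,d=ray(name,u,v,T);return o+d*(z-o[2])/d[2]
def dep(name,u,v,D,T=None):
    o,d=ray(name,u,v,T);return o+d*D[int(round(v)),int(round(u))]
E
python3 - <<'E'
from h import *
for n in('side','top'):
    p,d=arm.capture(n);cv2.imwrite(f'pics/{n}0.png',p);np.save(n+'0.npy',d);c=arm.calibration(n);print(n,np.linalg.inv(np.array(c['camera_from_world'])).round(2))
print(arm.observe())
E
```

```text
side [[-8.5000e-01 -2.8000e-01  4.5000e-01  7.7160e+01]
 [-5.3000e-01  4.7000e-01 -7.1000e-01  8.4208e+02]
 [-1.0000e-02 -8.4000e-01 -5.5000e-01  7.6518e+02]
 [ 0.0000e+00  0.0000e+00  0.0000e+00  1.0000e+00]]
top [[ 2.00000e-02 -1.00000e+00  9.00000e-02  3.92070e+02]
 [-1.00000e+00 -2.00000e-02  0.00000e+00  9.06300e+01]
 [-0.00000e+00 -9.00000e-02 -1.00000e+00  1.85658e+03]
 [ 0.00000e+00  0.00000e+00  0.00000e+00  1.00000e+00]]
{'time_s': 0.1, 'joint_pos': array([-1.44336867e+00,  3.13357456e-01,  1.49831285e+00, -7.12649689e-06,
        1.33097433e+00, -2.23388072e-01]), 'qvel': array([-0.00204893, -0.00215479, -0.00259488,  0.00084003,  0.00111391,
       -0.00017248]), 'effort': array([ 2.15948014e-03, -4.02811289e+01, -2.52641326e+01,  6.95198961e-02,
        3.42651608e-02, -6.47343495e-05]), 'eef_pos': array([ 180.39284225, -492.8416054 ,  255.25517604]), 'orientation': array([-5.25551951e-04,  9.84655160e-01,  1.74510570e-01,  2.17706484e-05]), 'force': array([-0.57210215,  0.84934623, -0.82975927]), 'ft_torque': array([ 0.04425984, -0.00790211, -0.01478071]), 'grip_force': 0.0, 'width': 88.07239884567701}
```

View pics/side0.png

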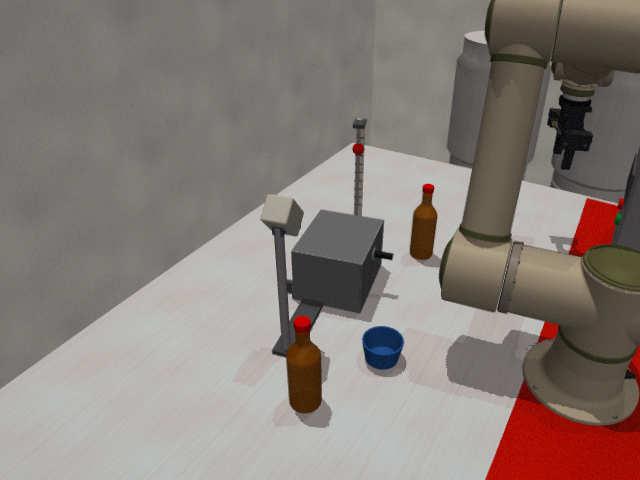

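View pics/top0.png

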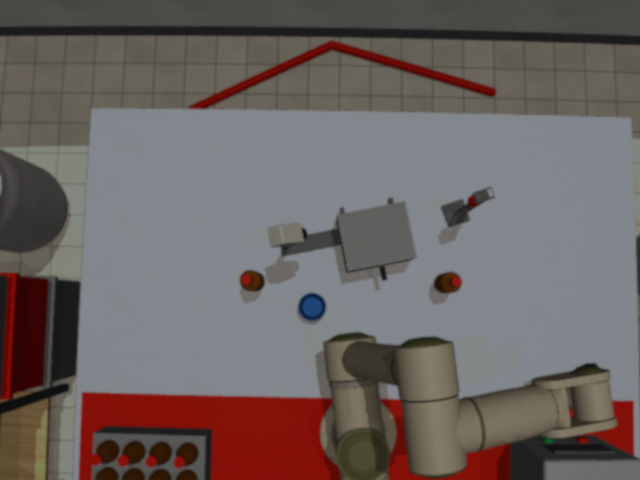

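The side view shows the closed hood (around 340,240) with its stub at (385,256) and the ball at (358,149). In the top view the hood top is around (376,237), the stub at (383,272) and the ball at about (472,201).

```bash
cat > m1.py <<'E'
from h import *
p=cv2.imread('pics/top0.png');D=np.load('top0.npy')
P=[];vs,us=np.mgrid[180:300,320:430]
for v,u in zip(vs.ravel(),us.ravel()):
    q=dep('top',u,v,D)
    if 125<q[2]<145: P.append(q)
P=np.array(P);print(len(P),P[:,2].mean())
r=cv2.minAreaRect(P[:,:2].astype(np.float32));print(r)
b=cv2.boxPoints(r);print(b.round(1))
def red(n,x0,x1,y0,y1):
    im=cv2.imread(f'pics/{n}0.png').astype(int);m=(im[...,2]>120)&(im[...,1]<60)&(im[...,0]<60)
    v,u=np.nonzero(m[y0:y1,x0:x1]);return (u.min()+u.max())/2+x0,(v.min()+v.max())/2+y0,len(u)
s=red('side',345,372,138,160);t=red('top',462,484,190,212);print(s,t)
o1,d1=ray('side',*s[:2]);o2,d2=ray('top',*t[:2])
k=np.linalg.lstsq(np.c_[d1,-d2],o2-o1,rcond=None)[0]
a,c=o1+d1*k[0],o2+d2*k[1];print('ball',a,c)
Ds=np.load('side0.npy');print('ball depth side',dep('side',*s[:2],Ds))
print('stub top',onz('top',383,272,100))
E
python3 m1.py
```

```text
Traceback (most recent call last):
  File "m1.py", line 5, in <module>
    q=dep('top',u,v,D)
  File "h.py", line 11, in dep
    o,d=ray(name,u,v,T);return o+d*D[int(round(v)),int(round(u))]
        ~~~^^^^^^^^^^^^
  File "h.py", line 4, in ray
    c=arm.calibration(name);K=np.array([[c['fx'],0,c['cx']],[0,c['fy'],c['cy']],[0,0,1.]])
ValueError: time passes only in moves, steps and waits
```

```bash
sed -i 's/^def ray/import functools\ncal=functools.lru_cache(None)(lambda n:arm.calibration(n))\ndef ray/; s/c=arm.calibration(name)/c=cal(name)/' h.py; python3 m1.py
```

```text
3985 135.06418665631222
((569.3790283203125, -39.08720397949219), (163.64779663085938, 198.84500122070312), 12.222859382629395)
[[ 468.4   40.8]
 [ 510.5 -153.6]
 [ 670.4 -118.9]
 [ 628.3   75.4]]Traceback (most recent call last):
  File "m1.py", line 13, in <module>
    s=red('side',345,372,138,160);t=red('top',462,484,190,212);print(s,t)
                                    ~~~^^^^^^^^^^^^^^^^^^^^^^^
  File "m1.py", line 12, in red
    v,u=np.nonzero(m[y0:y1,x0:x1]);return (u.min()+u.max())/2+x0,(v.min()+v.max())/2+y0,len(u)
                                           ~~~~~^^
    return umr_minimum(a, axis, None, out, keepdims, initial, where)
ValueError: zero-size array to reduction operation minimum which has no identity
```

```bash
sed -i "s/m=(im.*/m=(im[...,2]>90)\&(im[...,2]-im[...,1]>60)\&(im[...,2]-im[...,0]>60)/" m1.py
cat >> m1.py <<'E'
th=np.deg2rad(r[2]);x=np.array([np.cos(th),np.sin(th)]);y=np.array([-x[1],x[0]])
M=np.array(r[0])+30*x;H=M+50*x;print('M',M,'H',H,'grip',H-192*x,'yaw',th)
for B in(a,c,(a+c)/2):
    by,bz=(B[:2]-M)@y,B[2]-45
    ac,ab=np.arctan2(200,220),np.arctan2(by,bz)  # angle from z toward +y
    q=-(ac+ab)/2;print('rel',(B[:2]-M)@x,by,B[2],'q',q)
E
python3 m1.py
```

```text
3985 135.06418665631222
((569.3790283203125, -39.08720397949219), (163.64779663085938, 198.84500122070312), 12.222859382629395)
[[ 468.4   40.8]
 [ 510.5 -153.6]
 [ 670.4 -118.9]
 [ 628.3   75.4]]
(np.float64(358.0), np.float64(147.5), 87) (np.float64(471.0), np.float64(199.5), 15)
ball [ 656.62606135 -282.4167517   242.82807154] [ 658.50477769 -281.49386038  242.92543952]
ball depth side [ 651.50827077 -272.48526546  247.44143939]
stub top [468.49540839 -60.99911835 100.        ]
M [598.69897344 -32.73576176] H [647.56554863 -22.15002472] grip [459.91789988 -62.79925494] yaw 0.21332914023516433
rel 3.7528219036035266 -256.2851158036924 242.8280715438592 q 0.08780348075200523
rel 5.78434026778933 -255.78089697922505 242.92543951985817 q 0.08720800338467338
rel 4.768581085696428 -256.03300639145874 242.8767555318587 q 0.08750589821943788
```

Call:
{"name": "arm_command", "arguments": {"motion": [[[35, 54, 20], [0, 0, -2], 1], [[70, 108, 25], [0, 0, -4], 1], [[105, 161, 25], [0, 0, -6], 1], [[140, 215, 25], [0, 0, -7.9], 1], [[175, 269, 25], [0, 0, -7.9], 1], [[210, 323, 25], [0, 0, -7.9], 1], [[245, 376, 10], [0, 0, -7.9], 1], [[280, 430, -25], [0, 0, -7.9], 1], [[280, 430, -45], [0, 0, -7.9], 1], [[280, 430, -45], [0, 0, -7.9], 1]], "force": 40}}

```text
time_s: 1.35
eef_pos: [459.8, -61.7, 209.0]
orientation: [-0.001, 0.994, 0.108, -0.002]
force: [-0.3, -0.5, -0.1]
width: 88.2
grip_force: 0.0
```

```bash
cat >> h.py <<'E'
from scipy.spatial.transform import Rotation as R
def wristT(s):
    q=s['orientation'];T=np.eye(4);T[:3,:3]=R.from_quat([q[1],q[2],q[3],q[0]]).as_matrix();T[:3,3]=s['eef_pos']
    return T@np.array(cal('wrist')['tool_from_camera'])
E
python3 - <<'E'
from h import *
s=arm.observe();p,d=arm.capture('wrist');cv2.imwrite('pics/w1.png',p);np.save('w1.npy',d);T=wristT(s);np.save('T1.npy',T);print(T.round(2),s['time_s'],s['eef_pos'],s['orientation'])
E
```

```text
[[ 2.1000e-01 -9.3000e-01 -3.0000e-01  5.3661e+02]
 [-9.8000e-01 -2.0000e-01 -6.0000e-02 -4.4640e+01]
 [-0.0000e+00  3.0000e-01 -9.5000e-01  3.3654e+02]
 [ 0.0000e+00  0.0000e+00  0.0000e+00  1.0000e+00]] 1.35 [459.80686711 -61.70856756 208.98911725] [-0.00108901  0.9941914   0.10760137 -0.00205235]
```

View pics/w1.png

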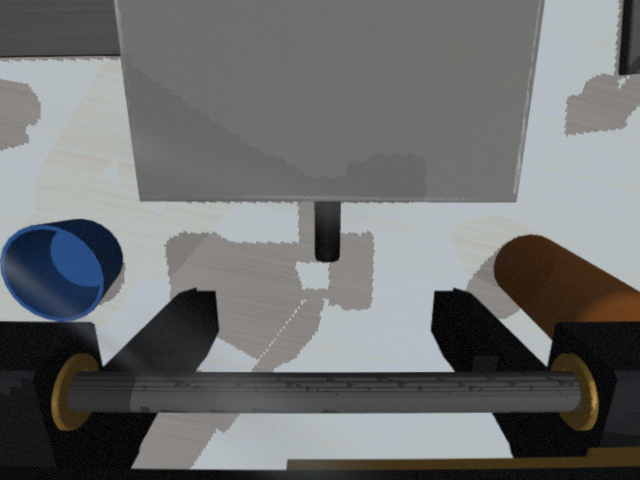

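The wrist view shows the stub from (327,201) to its tip (327,261), nearly centred between the fingers (about u = 325).

```bash
python3 - <<'E'
from h import *
T=np.load('T1.npy');s=arm.observe();print(s['joint_pos'])
M=np.array([598.7,-32.74]);x=np.array([.9773,.2117]);y=np.array([-.2117,.9773])
for u,v in((327.5,203),(327.5,259)):
    q=onz('wrist',u,v,108,T);print(q,(q[:2]-M)@x,(q[:2]-M)@y)
for u,v in((140,201),(517,201)):
    q=onz('wrist',u,v,135,T);print(q,(q[:2]-M)@x,(q[:2]-M)@y)
a=.3263
for f in np.arange(0,1.41,.1):
    g=np.array([-np.cos(a+f),np.sin(a+f)])*202.7-np.array([-192,65]);print(round(f,1),(x*g[0]).round(),g[1].round())
E
```

```text
[-3.88876768e-01  2.24102768e-01  1.73845164e+00 -2.25032395e-04
  1.18073429e+00  9.67853499e-01]
[486.62486976 -56.98958509 108.        ] -114.66466194230114 0.02718556707628301
[452.30739524 -64.56439153 108.        ] -149.80671632016242 -0.11066341617848031
[472.80836789  40.09330498 135.        ] -107.6150813972392 97.83124747685396
[ 514.73781048 -151.58257001  135.        ] -107.21521989087155 -98.37004815050841
0.0 [-0. -0.] -0.0
0.1 [7. 2.] 19.0
0.2 [16.  4.] 37.0
0.3 [27.  6.] 54.0
0.4 [40.  9.] 70.0
0.5 [53. 12.] 84.0
0.6 [69. 15.] 97.0
0.7 [85. 18.] 108.0
0.8 [102.  22.] 118.0
0.9 [121.  26.] 126.0
1.0 [140.  30.] 132.0
1.1 [159.  34.] 136.0
1.2 [179.  39.] 137.0
1.3 [199.  43.] 137.0
1.4 [218.  47.] 135.0
```

Call:
{"name": "arm_command", "arguments": {"motion": [[[0, -1, -40], [0, 0, 0], 1], [[0, -1, -80], [0, 0, 0], 1], [[0, -1, -111], [0, 0, 0], 1], [[0, -1, -111], [0, 0, 0], 1], [[0, -1, -111], [0, 0, 0], 0], [[0, -1, -111], [0, 0, 0], 0], [[0, -1, -111], [0, 0, 0], 0], [[0, -1, -111], [0, 0, 0], 0], [[0, -1, -111], [0, 0, 0], 0], [[0, -1, -111], [0, 0, 0], 0]], "force": 40}}

```text
time_s: 2.65
eef_pos: [460.4, -64.0, 99.7]
orientation: [-0.0, 0.994, 0.106, -0.0]
force: [-0.5, -0.6, -0.6]
width: 30.2
grip_force: 0.0
```

Call:
{"name": "arm_command", "arguments": {"motion": [[[0, 0, 0], [0, 0, 0], 0], [[0, 0, 0], [0, 0, 0], 0], [[0, 0, 0], [0, 0, 0], 0], [[0, 0, 0], [0, 0, 0], 0]], "force": 40}}

```text
time_s: 3.15
eef_pos: [460.1, -63.1, 99.6]
orientation: [-0.001, 0.994, 0.106, -0.0]
force: [0.7, 6.9, 0.6]
width: 14.3
grip_force: 40.0
```

Call:
{"name": "arm_command", "arguments": {"motion": [[[3, 0, 10], [0, 0, 0], 0], [[7, 2, 19], [0, 0, 0], 0], [[11, 3, 28], [0, 0, 0], 0], [[16, 4, 37], [0, 0, 0], 0], [[21, 5, 46], [0, 0, 0], 0], [[27, 6, 54], [0, 0, 0], 0], [[33, 7, 62], [0, 0, 0], 0], [[40, 9, 70], [0, 0, 0], 0], [[46, 10, 77], [0, 0, 0], 0], [[53, 12, 84], [0, 0, 0], 0]]}}

```text
time_s: 4.4
eef_pos: [513.1, -51.6, 184.1]
orientation: [-0.0, 0.994, 0.106, -0.001]
force: [-2.0, 2.7, -3.6]
width: 13.7
grip_force: 40.0
```

Call:
{"name": "arm_command", "arguments": {"motion": [[[8, 2, 7], [0, 0, 0], 0], [[16, 3, 13], [0, 0, 0], 0], [[24, 5, 18], [0, 0, 0], 0], [[32, 6, 24], [0, 0, 0], 0], [[40, 8, 29], [0, 0, 0], 0], [[49, 10, 34], [0, 0, 0], 0], [[58, 12, 38], [0, 0, 0], 0], [[68, 14, 42], [0, 0, 0], 0], [[77, 16, 45], [0, 0, 0], 0], [[87, 18, 48], [0, 0, 0], 0], [[96, 20, 50], [0, 0, 0], 0], [[106, 22, 52], [0, 0, 0], 0]]}}

```text
time_s: 5.9
eef_pos: [619.2, -28.7, 235.3]
orientation: [-0.001, 0.994, 0.107, -0.001]
force: [-2.3, 8.4, -5.4]
width: 12.8
grip_force: 40.0
```

Call:
{"name": "arm_command", "arguments": {"motion": [[[10, 2.5, 1], [0, 0, 0], 0], [[20, 5, 1], [0, 0, 0], 0], [[30, 7, 1], [0, 0, 0], 0], [[40, 9, 1], [0, 0, 0], 0], [[48, 11, 0], [0, 0, 0], 0], [[54, 12, -1], [0, 0, 0], 0], [[54, 12, -1], [0, 0, 0], 0]]}}

```text
time_s: 6.78
eef_pos: [671.4, -17.4, 234.5]
orientation: [-0.001, 0.994, 0.107, -0.004]
force: [-17.7, 3.8, 2.3]
width: 11.8
grip_force: 42.6
```

Call:
{"name": "arm_command", "arguments": {"motion": [[[-2, 0, 0], [0, 0, 0], 0.5], [[-2, 0, 0], [0, 0, 0], 0.5], [[-2, 0, 0], [0, 0, 0], 0.5], [[-2, 0, 0], [0, 0, 0], 0.5], [[-2, 0, 0], [0, 0, 0], 0.5], [[-2, 0, 30], [0, 0, 0], 0.5], [[-2, 0, 65], [0, 0, 0], 0.5], [[-52, -11, 75], [0, 0, 0], 0.5], [[-102, -22, 75], [0, 0, 0], 0.5], [[-152, -30, 75], [0, 0, 0], 0.5], [[-152, -30, 75], [0, 0, 0], 0.5]]}}

```text
time_s: 8.15
eef_pos: [519.2, -48.2, 310.3]
orientation: [0.0, 0.994, 0.106, -0.0]
force: [1.5, -0.3, -0.4]
width: 44.1
grip_force: 0.0
```

```bash
python3 - <<'E'
from h import *
s=arm.observe();p,d=arm.capture('wrist');cv2.imwrite('pics/w2.png',p);np.save('w2.npy',d);T=wristT(s);np.save('T2.npy',T);print(s['time_s'],s['eef_pos'],s['joint_pos'])
p,d=arm.capture('side');cv2.imwrite('pics/s2.png',p);np.save('s2.npy',d)
cv2.imwrite('pics/s2c.png',cv2.resize(p[80:330,220:480],None,fx=2.3,fy=2.3))
E
```

```text
8.15 [519.16215004 -48.16147425 310.29396089] [-3.17384761e-01  2.71239049e-01  1.41105323e+00 -1.49733334e-04
  1.45939590e+00  1.04175832e+00]
```

View pics/w2.png

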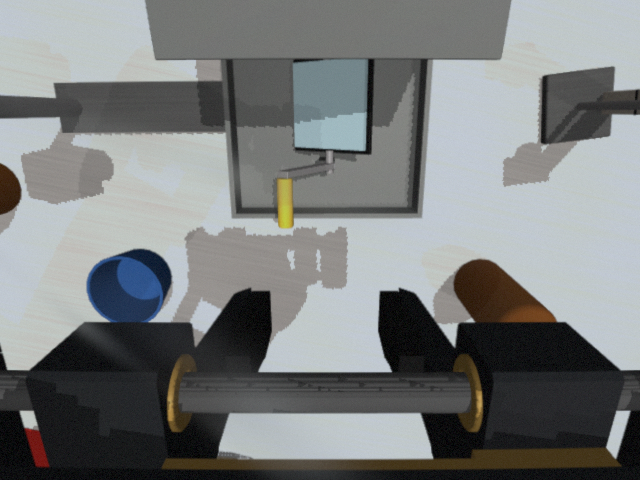

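View pics/s2c.png

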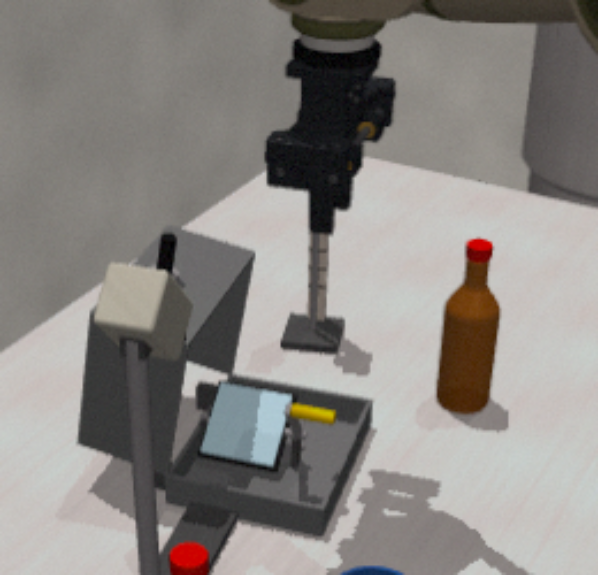

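The wrist view shows the hood back and the mirror exposed, with the yellow bar from (286,178) to (286,227). The side crop shows the hood resting open with its stub pointing up, and the gauge behind the gripper.

```bash
python3 - <<'E'
from h import *
T=np.load('T2.npy');D=np.load('w2.npy');p=cv2.imread('pics/w2.png').astype(int)
M=np.array([598.7,-32.74]);x=np.array([.9773,.2117]);y=np.array([-.2117,.9773])
loc=lambda q:np.array([(q[:2]-M)@x,(q[:2]-M)@y,q[2]]).round(1)
m=(p[...,2]>120)&(p[...,1]>100)&(p[...,0]<70);m[300:]=0
m=cv2.morphologyEx(m.astype(np.uint8),cv2.MORPH_OPEN,np.ones((3,3)));v,u=np.nonzero(m)
print(len(u),u.min(),u.max(),v.min(),v.max())
Q=np.array([loc(dep('wrist',a,b,D,T)) for a,b in zip(u,v)]);print('bar pts',np.median(Q,0),Q.min(0),Q.max(0))
# tray outline corners from image at z=35
for a,b in((234,216),(421,216)): print('tray',loc(onz('wrist',a,b,35,T)))
g=(p[...,0]>130)&(p[...,0]-p[...,2]>25);g[160:]=0;g[:,:280]=0;g[:,380:]=0
v,u=np.nonzero(g);Q=np.array([loc(dep('wrist',a,b,D,T)) for a,b in zip(u[::5],v[::5])]);
n=np.linalg.svd(Q-Q.mean(0),full_matrices=0)[2][2];n*=np.sign(n[2]);print('glass',len(u),Q.mean(0),n,'q',np.arctan2(-n[1],n[2]))
# ball again in side picture: second measurement
im=cv2.imread('pics/side0.png');cv2.imwrite('pics/ball.png',np.hstack([cv2.resize(im[105:225,325:395],(350,600),interpolation=0),cv2.resize(cv2.imread('pics/top0.png')[170:240,430:510],(440,600),interpolation=0)]))
E
```

```text
280 278 292 204 226
bar pts [-89.15  36.3  103.2 ] [-97.8   2.2  99.2] [ -2.8  43.  438.1]
tray [-105.6   96.8   35. ]
tray [-106.1  -99.1   35. ]
glass 2314 [-18.77213823  -5.40777538  47.45529158] [-0.0048625   0.55942756  0.82886498] q -0.5937029967209573
```

View pics/ball.png

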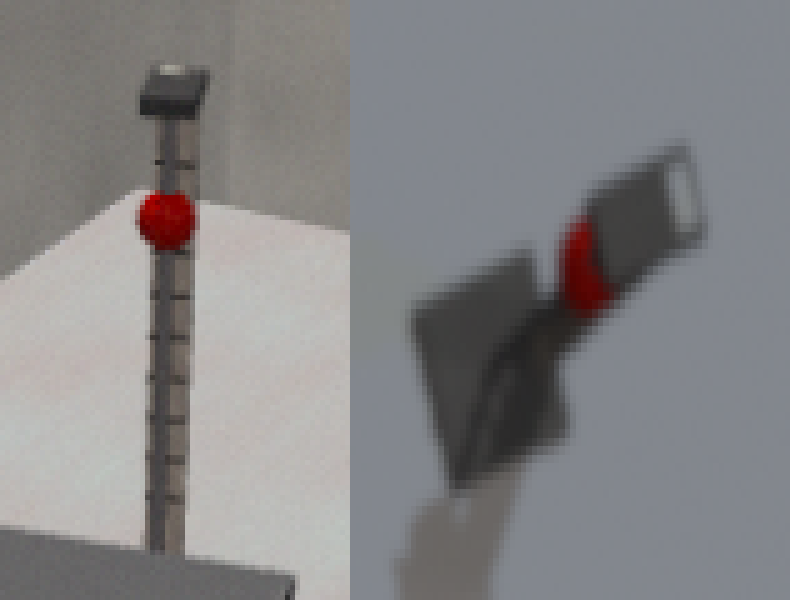

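The enlarged views show the full ball disc in the side picture at about (358,149). In the top picture the gauge's cap hides most of it, so my top-view centre is biased. I'll use the side ray with the depth and the foot position instead.

```bash
python3 - <<'E'
from h import *
T=np.load('T2.npy');D=np.load('w2.npy')
M=np.array([598.7,-32.74]);x=np.array([.9773,.2117]);y=np.array([-.2117,.9773])
loc=lambda q:np.array([(q[:2]-M)@x,(q[:2]-M)@y,q[2]]).round(1)
for a,b in((541,76),(613,67),(612,137),(544,144)): print('foot',dep('wrist',a+(3 if a<580 else -3),b+(4 if b<100 else -4),D,T).round(1),loc(onz('wrist',a,b,10,T)))
im=cv2.imread('pics/side0.png').astype(int);Ds=np.load('side0.npy')
m=(im[...,2]>90)&(im[...,2]-im[...,1]>60)&(im[...,2]-im[...,0]>60);m[:138]=0;m[160:]=0;m[:,:345]=0;m[:,372:]=0
v,u=np.nonzero(m);print(u.mean(),v.mean(),u.min(),u.max(),v.min(),v.max())
o,d=ray('side',u.mean(),v.mean());d=d/np.linalg.norm(d)
P=np.array([dep('side',a,b,Ds) for a,b in zip(u,v)]);t=(P-o)@d;print('t',np.percentile(t,[0,5,20,50,80]))
for tt in(np.percentile(t,5)+16,1355,1365,1375):
    B=o+d*tt;l=loc(B);print(tt.round(),B.round(1),l,'q',-(np.arctan2(200,220)+np.arctan2(l[1],l[2]-45))/2)
E
```

```text
foot [ 675.4 -244.6    6.5] [  33.7 -217.8   10. ]
foot [ 698.2 -306.6    9.4] [  43.  -290.7   10. ]
foot [ 640.4 -329.5   11.1] [ -26.2 -303.8   10. ]
foot [ 619.1 -267.    11.2] [ -33.9 -231.3   10. ]
358.02298850574715 147.82758620689654 353 363 143 152
t [1356.28250969 1358.8821335  1360.79774295 1363.71662165 1366.67590547]
1375.0 [ 659.1 -287.3  239.7] [   5.1 -261.6  239.7] q 0.09657999703857634Traceback (most recent call last):
  File "<stdin>", line 12, in <module>
AttributeError: 'int' object has no attribute 'round'
```

Call:
{"name": "arm_command", "arguments": {"motion": [[[-4, 17, -20], [1.25, -5.85, 0], 0.5], [[-8, 34, -60], [2.5, -11.7, 0], 0.5], [[-8, 34, -110], [2.5, -11.7, 0], 0.5], [[-8, 34, -140], [2.5, -11.7, 0], 0.5], [[-8, 34, -140], [2.5, -11.7, 0], 0.5]]}}

```text
time_s: 8.88
eef_pos: [513.6, -13.8, 168.1]
orientation: [-0.012, 0.989, 0.106, 0.102]
force: [0.4, 0.3, 0.3]
width: 43.7
grip_force: 0.0
```

```bash
python3 - <<'E'
from h import *
s=arm.observe();p,d=arm.capture('wrist');cv2.imwrite('pics/w3.png',p);T=wristT(s);print(s['time_s'],s['eef_pos'])
p=p.astype(int);M=np.array([598.7,-32.74]);x=np.array([.9773,.2117]);y=np.array([-.2117,.9773])
loc=lambda q:np.array([(q[:2]-M)@x,(q[:2]-M)@y,q[2]]).round(1)
m=((p[...,2]>120)&(p[...,1]>100)&(p[...,0]<70)).astype(np.uint8)
n,l,st,c=cv2.connectedComponentsWithStats(m);i=1+st[1:,4].argmax();print(st[i],c[i])
print(loc(dep('wrist',*c[i],d,T)),'ends',loc(dep('wrist',c[i][0],st[i][1]+2,d,T)),loc(dep('wrist',c[i][0],st[i][1]+st[i][3]-3,d,T)),'tcp',loc(s['eef_pos']))
E
```

```text
8.875 [513.64217635 -13.76611374 168.10757658]
[ 313  249   25   82 1921] [324.81884435 288.94429984]
[-76.1  36.9 105.2] ends [-56.1  36.9 105. ] [-97.6  36.9 103.8] tcp [-79.1  36.5 168.1]
```

View pics/w3.png

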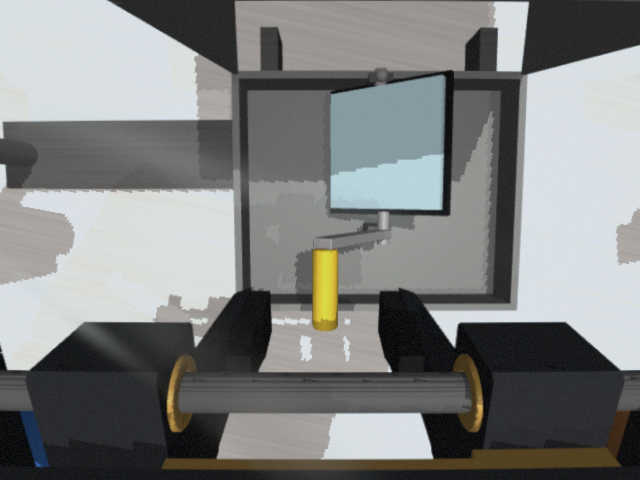

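The wrist view shows the yellow bar at (325,289), centred between the fingers, with the glass well clear.

Call:
{"name": "arm_command", "arguments": {"motion": [[[-2, 0, -30], [0, 0, 0], 0.5], [[-2, 0, -55], [0, 0, 0], 0.5], [[-2, 0, -73], [0, 0, 0], 0.5], [[-2, 0, -73], [0, 0, 0], 0.5], [[-2, 0, -73], [0, 0, 0], 0], [[-2, 0, -73], [0, 0, 0], 0], [[-2, 0, -73], [0, 0, 0], 0], [[-2, 0, -73], [0, 0, 0], 0], [[-2, 0, -73], [0, 0, 0], 0], [[-2, 0, -73], [0, 0, 0], 0], [[-2, 0, -73], [0, 0, 0], 0]], "force": 30}}

```text
time_s: 10.3
eef_pos: [511.6, -14.1, 96.9]
orientation: [-0.011, 0.989, 0.106, 0.104]
force: [1.4, -0.3, 2.7]
width: 12.1
grip_force: 30.0
```

Call:
{"name": "arm_command", "arguments": {"motion": [[[1.2, -5.6, 3.4], [0, 0, 0], 0], [[2.4, -11.1, 6.2], [0, 0, 0], 0], [[3.7, -17.2, 8.4], [0, 0, 0], 0], [[5, -23.3, 10.1], [0, 0, 0], 0], [[6, -28, 10.8], [0, 0, 0], 0], [[7.1, -32.7, 11.3], [0, 0, 0], 0], [[8.1, -37.3, 11.3], [0, 0, 0], 0], [[9.1, -41.9, 11], [0, 0, 0], 0], [[9.1, -41.9, 11], [0, 0, 0], 0], [[9.1, -41.9, 11], [0, 0, 0], 0]]}}

```text
time_s: 11.55
eef_pos: [519.3, -54.9, 106.3]
orientation: [-0.012, 0.989, 0.106, 0.102]
force: [2.9, 5.1, -6.6]
width: 11.9
grip_force: 30.2
```

```bash
cat > tilt.py <<'E'
from h import *
import sys
s=arm.observe();T=wristT(s)
M=np.array([598.7,-32.74]);x=np.array([.9773,.2117]);y=np.array([-.2117,.9773])
loc=lambda q:np.array([(q[:2]-M)@x,(q[:2]-M)@y,q[2]])
def fit(n,p,D,T,box):
    p=p.astype(int);g=(p[...,0]>100)&(p[...,0]-p[...,2]>18)&(D>0);k=np.zeros_like(g);k[box[0]:box[1],box[2]:box[3]]=1
    g=cv2.erode((g&k).astype(np.uint8),np.ones((5,5)));nn,l,st,c=cv2.connectedComponentsWithStats(g);i=1+st[1:,4].argmax();v,u=np.nonzero(l==i)
    st=max(1,len(u)//1500);Q=np.array([loc(dep(n,a,b,D,T)) for a,b in zip(u[::st],v[::st])])
    for _ in range(2):
        c=np.median(Q,0) if _==0 else Q.mean(0);nv=np.linalg.svd(Q-c,full_matrices=0)[2][2];e=abs((Q-c)@nv);Q=Q[e<4]
    nv*=np.sign(nv[2]);c=Q.mean(0);print(n,len(u),c.round(1),nv.round(4),'q',np.arctan2(-nv[1],nv[2]).round(4),'surface z at axle',(c[2]+nv[1]*c[1]/nv[2]).round(1))
p,D=arm.capture('wrist');cv2.imwrite('pics/'+sys.argv[1],p);fit('wrist',p,D,T,(0,330,200,560))
p,D=arm.capture('side');cv2.imwrite('pics/s_'+sys.argv[1],p);fit('side',p,D,None,(200,330,290,400))
l=loc(s['eef_pos']);print(s['time_s'],'tcp',l.round(1),'q by tcp',np.arctan2(-l[1],l[2]+2-45),s['force'].round(1),s['width'])
E
python3 tilt.py w4.png
```

```text
wrist 14192 [19.   0.5 43.8] [ 8.000e-04 -7.080e-02  9.975e-01] q 0.0709 surface z at axle 43.8
side 356 [ 2.3  3.8 46.2] [ 0.0017 -0.08    0.9968] q 0.0801 surface z at axle 45.9
11.55 tcp [-82.2  -4.9 106.3] q by tcp 0.07682399865362861 [ 2.9  5.1 -6.6] 11.899390199598578
```

View pics/w4.png

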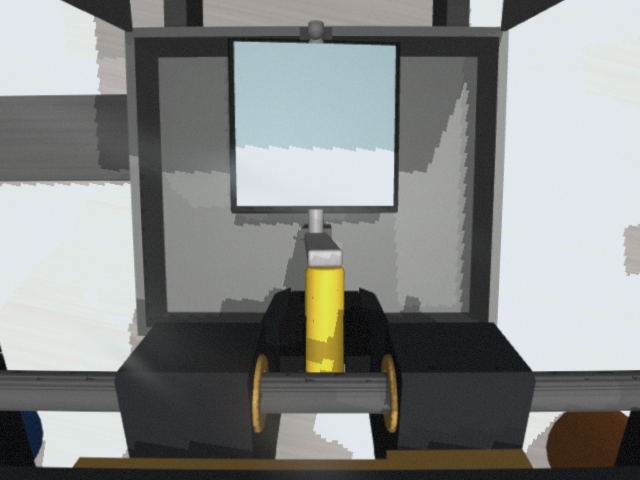

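Call:
{"name": "arm_command", "arguments": {"motion": [[[0.3, -1.5, 0], [0, 0, 0], 0], [[0.3, -1.5, 0], [0, 0, 0], 0], [[0.3, -1.5, 0], [0, 0, 0], 0], [[0.3, -1.5, 0], [0, 0, 0], 0]]}}

```text
time_s: 12.15
eef_pos: [519.6, -56.2, 106.3]
orientation: [-0.013, 0.989, 0.106, 0.102]
force: [2.9, 6.6, -6.3]
width: 11.9
grip_force: 30.2
```

```bash
python3 tilt.py w5.png
```

```text
wrist 14096 [19.3  0.7 43.9] [ 7.000e-04 -8.800e-02  9.961e-01] q 0.0881 surface z at axle 43.9
side 317 [ 2.6  3.6 46.2] [ 0.002  -0.0992  0.9951] q 0.0993 surface z at axle 45.8
12.15 tcp [-82.3  -6.2 106.3] q by tcp 0.0980262334448871 [ 2.9  6.6 -6.3] 11.851126822066833
```

```bash
python3 -c "
from workcell import arm
print(arm.finish_job())"
```

```text
the job is handed in; nothing more can be done
None
```

The job is handed in: the hood rests open on its stop, and the gripper holds the mirror by its yellow crank at about 0.095 rad (target 0.097; three readings gave 0.088 to 0.099). I saw no contact with the glass, gauge, bottles or tin, but I didn't check the bottles and tin again at the end.

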